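Set out the ash-test row on the lab bench

TASK

Set out the ash test: stand the wide sample jar (not the small one) in the middle of the white square tile and the tall amber bottle in the middle of the round cork mat, and stand the white crucible upright on the bench midway between the tile and the mat, in line with them. Only when all three stand in place and have been let go, lay the knobbed cover on the crucible, centred and level. Leave the small jar, the dish, the brass weight and the spoon where they are.

Things in the scene. Friction and masses are not known exactly. Their poses are not given: they have to be found in the camera images.
- jar_mid (a point): Wide sample jar, clear with paper label and white screw lid, upright, round; body 60 mm across with straight sides up to 45 mm, then a shoulder and a lid 53 mm across; 75 mm tall, about 250 g. Point: on its axis, half-way up (37.5 mm above its underside); z up along the axis.
- bottle_mid (a point): Tall amber bottle with black cap, upright, round; body 44 mm across with straight sides up to 80 mm, then a shoulder and narrower neck and cap; 130 mm tall, about 200 g. Point: on its axis, half-way up (65 mm above its underside); z up along the axis.
- crucible_mid (a point): White porcelain crucible: open cup, upright, 60 mm tall, 56 mm across at the rim, tapering evenly to 45 mm at the foot, wall 4 mm, about 110 g. Point: on its axis, half-way up (30 mm above its underside); z up along the axis.
- cover_mid (a point): White porcelain cover for the crucible, lying on the bench knob up: flat disc 66 mm across and 5 mm thick, with a round upright knob 18 mm across and 28 mm tall in its middle, 33 mm tall in all, about 60 g; flat underneath, it simply rests on the rim. Point: on its axis, half-way up (16.5 mm above its underside); z up.
- tile: White ceramic square tile, fixed, 90 x 90 mm, 6 mm thick. Origin: centre of its underside on the bench; z up; its y axis runs along the row, towards or away from the cork mat.
- corkmat: Round cork mat, fixed, 90 mm across, 6 mm thick, its centre 240 mm from the tile's, to the left or right of it. Origin: centre of its underside on the bench.
- smalljar_mid (a point): Bystander: small jar of the same kind, 38 mm across and 55 mm tall. Point on its axis, half-way up.
- dish: Bystander: low black plastic dish, 54 mm across, 14 mm tall. Origin: centre of its underside.
- weight: Bystander: brass weight with a knob, 36 mm across, 45 mm tall. Origin: centre of its underside.
- spoon: Bystander: steel spoon 160 mm long lying on the bench; x along it towards the bowl. Origin: under its middle.
Things that resemble listed ones, but are neither listed nor needed, are in the scene too. Leave any turquoise look-alike of the part that bears cover_mid alone.

How it is judged:
By the outcome, as a careful person would: the job done as asked, in the order asked, and still so for the second after the job is handed in, with the robot touching nothing.
It also fails if it takes over 112 s, if anything falls off the work surface, if the arm or the gripper's body presses on something with over 40 N, if the wrist force passes 120 N, or if a joint passes its speed limit or range.

ROBOT

A 6-joint arm with a two-finger parallel gripper is mounted at the origin on the work surface. World frame = base frame: x ahead of the robot, y to its left, z up, the work surface at z = 0. Lengths are in mm, angles in degrees, forces in N, time in s.
With the tool pointing down it reaches from about 300 to 850 mm from the base axis. Payload 4.2 kg.
Tool frame: the origin (TCP) lies midway between the tips of the shut fingers; the grasp point (between the pads) lies 19 mm behind it (env.hold_point_z is the z of the grasp point in the tool frame, in mm); z points along the fingers, y is the direction in which the jaws open and shut (so a half turn about z gives the same grasp; the last joint's range is limited). The gripper opens to 91 mm and grips with 3 to 60 N. Pads are 32 mm wide; open, the fingers measure 118 mm over their backs; the gripper's body (76 mm by 178 mm) begins 60 mm behind the grasp point.
Start: joints at [67.609, 18.312, 89.639, -0, 72.044, -1.146], TCP at [208.362, 535.94, 184.876] pointing down, gripper open.
Joint ranges: [-177.97, 177.97], [-48.28, 115.42], [12.27, 149.76], [-77.06, 257.06], [2.81, 150.46], [-146.56, 146.56]. Speed limits (degrees/s): [147.25, 147.25, 180, 180, 180, 180].

INTERFACE

Orientations are given as [roll, pitch, yaw] about the fixed x, y, z axes, in that order (R = Rz(yaw) Ry(pitch) Rx(roll)).
In Python, from workcell import env, grab_frame, camera_params, spotter gives the robot as it stands. The module is installed in compiled form; this text tells all that it offers.
- The arm moves only by the shell command python3 -m jog 'ROWS' [FORCE]. ROWS is text: rows parted by semicolons, each of 7 numbers parted by spaces: the turn, a rotation vector about the world's x, y, z in units of 5 degrees (1.0 is 5 degrees), then the shift along the world's x, y, z in units of 25 mm (1.0 is 25 mm), then the opening, from 0 (shut) to 1 (fully open). A call has 1 to 5 rows; each row is the pose to reach, as a shift and turn from the pose commanded when the call began; what a row does not reach only later rows make up. A row lasts 1/8 s, in which the tool goes at most 62.5 mm and 10.7 degrees, less where a joint would pass 70% of its speed; a pose out of reach is approached as far as the arm can. A call with a gripper value outside its range is refused whole. The fingers move at their own pace and stop on an object; FORCE is the grip in N (left out, the last holds). Time passes only in rows, so rows that repeat a pose let the fingers close. It gives the time, the measured TCP pose, the force and the opening at its end, in the units of the state.
- env.state(): the state, without advancing time (a new reading comes with each control period).
- grab_frame(name): name is "scene" or "top"; returns the picture (384x512x3 uint8, red, green, blue); there is no depth.
- camera_params(name): a dict with "K" (3x3 intrinsics, pixels), "dist" ([k1, k2, p1, p2, k3] as OpenCV has them; the pictures are not rectified), "rvec" (rotation vector, rad) and "tvec" (3), from world to camera coordinates, as OpenCV has them. Camera axes: x right, y down, z forward; pixel columns grow to the right and rows downward; lengths in mm; the calibration is good to about 2 mm. A picture is of the moment at which its call begins. camera_params takes no time and is no camera call.
- env.job_done(): hands the job in, once; it reports no verdict.
Trained networks look in the newest picture that a camera, given by its name, has taken for a name from the list of things; names that differ only in an ending like _2 or _b are one class to them, and where a whole thing is asked for, a point or a joint stands for the part that bears it (a point fixed in the world has none). Each returns a list of dicts, best first, with "conf" (0 to 1); they miss things now and then, are a little off and sometimes report something else, mostly with a low value. They report only what shows in the picture. A call takes as long as a camera call. They do not tell look-alikes from the thing itself.
- spotter.look_for(query, camera): "box" ([left, top, width, height] in pixels, round what is visible of it).
- spotter.trace(query, camera): "region" (384x512 bool, what is visible of it) and "box" ([left, top, width, height] in pixels, round what is visible of it).
The state is a dict: "time_s": time; "qpos": joint angles; "qvel": joint speeds; "effort": joint torques, N m; "ee_pos": TCP position; "ee_rot": TCP orientation; "force": force on the tool from outside, world axes, zero at the start; "torque": the same for the moment, N m; "gripper_width": finger opening in mm.
Only numpy, scipy, OpenCV 4.12 (cv2) and the standard library are available. Lean on these libraries where they do the work, as an engineer would, in place of code of your own. Each camera call takes 0.05 s, during which the arm holds its last target. There are 200 camera calls.

## Working session

There is one attempt and no reset: what is moved stays moved. The work goes in short steps, Python scripts to look and compute and a shell command to move; the robot and the scene stay as the last step left them, time stands still between calls to the robot, and variables do not carry over. Pictures are saved under pics/ and viewed, about 12 in all and at most 16, crops included, and the job is handed in when it is done.

```bash
mkdir -p pics; python3 - <<'E'
from workcell import env, grab_frame, camera_params
import cv2
for n in("scene","top"):
    f=grab_frame(n); cv2.imwrite(f"pics/{n}0.png",cv2.resize(f[:,:,::-1],(800,600)))
    p=camera_params(n); R=cv2.Rodrigues(p["rvec"])[0]; print(n,(-R.T@p["tvec"].ravel()).round(),R[2].round(2),p["K"][0][0],p["dist"])
print(env.state(),env.hold_point_z)
E
```

```text
scene [1195.  241.  824.] [-0.67 -0.26 -0.69] 438.0860901874471 [-0.00315716  0.          0.          0.          0.        ]
top [ 405.  -34. 1330.] [ 0.07 -0.01 -1.  ] 489.48116906957745 [-0.10844844  0.          0.          0.          0.        ]
{'time_s': 0.1, 'qpos': array([ 6.76080424e+01,  1.83482407e+01,  8.96990744e+01, -2.48592775e-04,
        7.20447769e+01, -1.14409486e+00]), 'qvel': array([ 0.1339174 , -0.0923354 , -0.18748611,  0.02526281, -0.0345836 ,
       -0.01119542]), 'effort': array([-9.35715507e-04, -4.13332808e+01, -2.32508075e+01,  7.28154019e-02,
        4.21057118e-02, -4.00549072e-05]), 'ee_pos': array([208.17485616, 535.45583374, 184.10408177]), 'ee_rot': array([-1.79907922e+02, -1.60247548e-03,  1.58752213e+02]), 'force': array([-0.28538265, -0.48632898, -0.62915929]), 'torque': array([-0.00318101, -0.03693998, -0.00328918]), 'gripper_width': 91.08708946544384} -18.8
```

View pics/scene0.png

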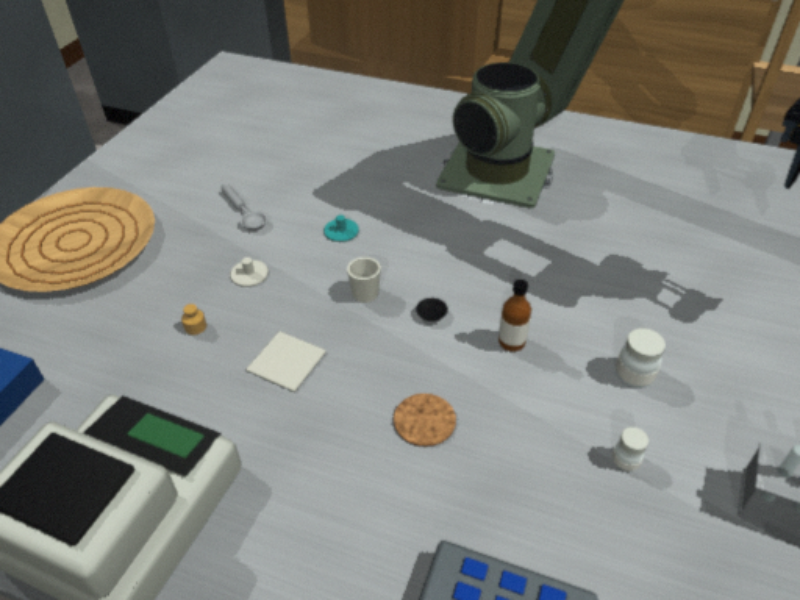

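View pics/top0.png

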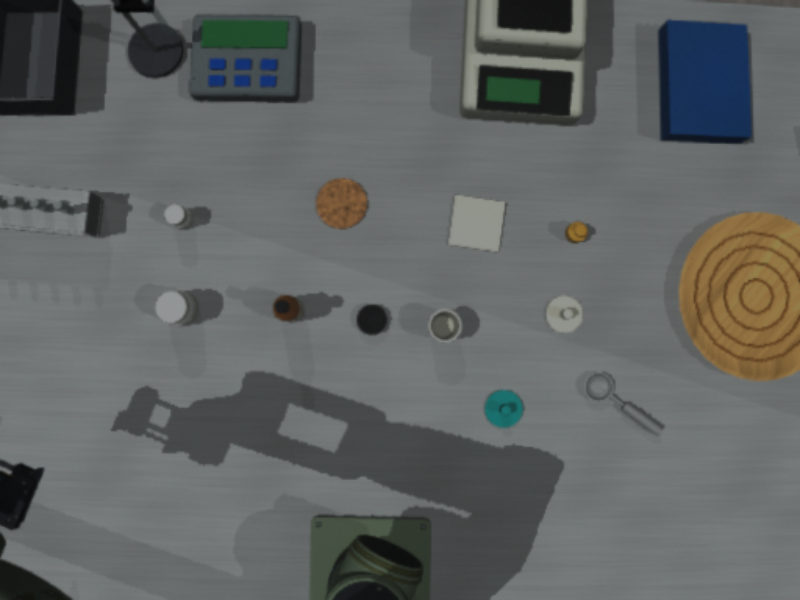

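Scene view: wide jar (640,357), small jar (630,448), bottle (514,318), crucible (365,278), white cover (250,270), turquoise look-alike (341,230), tile (287,361), cork mat (425,420). Top view: jar (172,307), bottle (287,308), crucible (445,325), cover (565,314), tile (477,222), mat (341,203).

Of the two jars, the one at scene (640,357) is the wider; of the two covers, the white one at (250,270) is meant. I'll confirm both in a crop while measuring.

```bash
cat > h.py <<'E'
from workcell import env, grab_frame, camera_params, spotter
import cv2, numpy as np
from scipy.optimize import least_squares
a=np.linspace(0,2*np.pi,48,endpoint=False)
# profiles: (z, radius)
P=dict(jar_mid=[(0,30),(45,30),(55,26.5),(75,26.5)],bottle_mid=[(0,22),(80,22),(100,13),(130,13)],
 crucible_mid=[(0,22.5),(60,28)],cover_mid=[(0,33),(5,33),(5,9),(33,9)],corkmat=[(0,45),(6,45)],
 smalljar_mid=[(0,19),(28,19),(38,17),(55,17)],dish=[(0,27),(14,27)],weight=[(0,18),(30,18),(30,8),(45,8)])
def pts(n,x,y,yaw=0,z0=0):
    if n=="tile":
        c,s=np.cos(yaw),np.sin(yaw); return np.array([(x+c*u-s*v,y+s*u+c*v,z) for u in(-45,45) for v in(-45,45) for z in(0,6.)])
    return np.concatenate([np.c_[x+r*np.cos(a),y+r*np.sin(a),0*a+z+z0] for z,r in P[n]])
def proj(c,X):
    p=camera_params(c); return cv2.projectPoints(np.float64(X),p["rvec"],p["tvec"],p["K"],p["dist"])[0][:,0]
def feat(q):
    # area centroid of the union of part hulls is approximated by the hull
    h=cv2.convexHull(np.float32(q)); m=cv2.moments(h); return np.array([m["m10"]/m["m00"],m["m01"]/m["m00"]])
def regpts(r):
    v,u=np.nonzero(r); return np.concatenate([np.c_[u+i,v+j] for i in(-.5,.5) for j in(-.5,.5)])
def tri(c,px,z=0):
    p=camera_params(c); u=cv2.undistortPoints(np.float64([[px]]),p["K"],p["dist"])[0,0]; R=cv2.Rodrigues(p["rvec"])[0]
    d=R.T@np.r_[u,1]; o=-R.T@p["tvec"].ravel(); return (o+d*(z-o[2])/d[2])[:2]
def loc(n,reg,cams,z0=0):
    F={c:feat(regpts(reg[c])) for c in cams}; x0=tri(cams[0],F[cams[0]],z0)
    f=lambda v:np.concatenate([feat(pts(n,*v,z0=z0))-0 if 0 else feat(proj(c,pts(n,*v,z0=z0)))-F[c] for c in cams])
    s=least_squares(f,x0,diff_step=1e-4); return s.x,s.fun
def best(n,cam,near=None):
    L=spotter.trace(n,cam)
    if near is not None: L=sorted(L,key=lambda d:np.hypot(*(np.array(d["box"][:2])+np.array(d["box"][2:])/2-near)))
    return L
E
python3 - <<'E'
from h import *
f={c:grab_frame(c) for c in("scene","top")}
near={'jar_mid':((640,357),(172,307)),'bottle_mid':((514,318),(287,308)),'crucible_mid':((365,278),(445,325)),'cover_mid':((250,270),(565,314)),'corkmat':((425,420),(341,203)),'tile':((287,361),(477,222)),'smalljar_mid':((630,448),(178,215)),'dish':((432,310),(372,319)),'weight':((193,320),(577,232))}
for n,(s,t) in near.items():
    reg={}
    for c,k in(("scene",s),("top",t)):
        k=np.array(k)*.64; L=best(n,c,k)
        if L and np.hypot(*(np.array(L[0]["box"][:2])+np.array(L[0]["box"][2:])/2-k))<15: reg[c]=L[0]["region"]; print(n,c,L[0]["box"],round(L[0]["conf"],2),end=' ')
    for cams in(["top"],["scene"],["top","scene"]):
        if all(c in reg for c in cams):
            x,r=loc(n,reg,cams); print(cams[0] if len(cams)<2 else 'both',x.round(1),r.round(1),end=' ')
    if n=="tile":
        for c in reg:
            cn=cv2.findContours(reg[c].astype(np.uint8),0,1)[0][0]
            print("\n rect",c,[tri(c,q,6).round(1).tolist() for q in cv2.boxPoints(cv2.minAreaRect(cn))])
    print()
g=f["scene"][:,:,::-1]
cv2.imwrite("pics/c1.png",np.hstack([cv2.resize(g[130:230,130:260],None,fx=3,fy=3,interpolation=2),cv2.resize(g[200:300,370:480],None,fx=3,fy=3,interpolation=2)]))
E
```

```text
jar_mid scene [392.5, 209.0, 33.7, 40.0] 0.79 jar_mid top [100.3, 186.5, 28.2, 19.6] 0.57 top [454.1 337.6] [ 0. -0.] scene [454.4 337.7] [ 0. -0.] both [454.3 337.6] [-0.  -0.  -0.  -0.1] 
bottle_mid scene [318.7, 177.3, 22.2, 45.6] 0.71 bottle_mid top [173.0, 188.2, 23.1, 15.0] 0.49 top [457.9 146. ] [ 0. -0.] scene [460.5 146. ] [0. 0.] both [458.9 145.9] [ 0.  -0.4  0.1 -0.5] 
crucible_mid scene [221.4, 163.7, 21.5, 28.7] 0.69 crucible_mid top [274.3, 196.5, 19.2, 24.3] 0.59 top [ 434.1 -117.5] [-0. -0.] scene [ 435.2 -117. ] [0. 0.] both [ 434.5 -117.3] [-0.1 -0.1 -0.  -0.2] 
cover_mid scene [148.9, 165.1, 22.5, 20.1] 0.76 cover_mid top [349.7, 191.1, 24.8, 21.8] 0.62 top [ 459.9 -330.5] [-0.  0.] scene [ 458.7 -328.8] [ 0. -0.] both [ 459.3 -329.6] [-0.3  0.2 -0.4  0.1] 
corkmat scene [252.9, 253.6, 37.5, 33.9] 0.64 corkmat top [204.1, 111.8, 29.9, 36.9] 0.98 top [646.3  63.7] [0. 0.] scene [646.5  63.9] [-0.  0.] both [646.4  63.8] [-0. -0. -0. -0.] 
tile scene [159.5, 212.6, 45.4, 32.5] 0.56 tile top [289.8, 123.0, 32.6, 38.7] 0.83 top [ 616.1 -174.5] [-0.  0.] scene [ 615.7 -174.6] [-0.  0.] both [ 615.9 -174.5] [-0.   0.1 -0.   0.1] 
 rect scene [[653.8, -221.1], [543.7, -210.8], [583.7, -122.8], [686.8, -138.0]]

 rect top [[573.9, -122.6], [666.0, -132.7], [656.6, -225.3], [564.5, -214.7]]

smalljar_mid scene [392.4, 270.6, 26.5, 30.0] 0.94 smalljar_mid top [104.7, 129.8, 17.7, 16.7] 0.74 top [615.1 344.4] [-0. -0.] scene [613.9 344.1] [ 0. -0.] both [614.5 344.1] [0.1 0.2 0.  0.2] 
dish scene [267.7, 193.7, 21.1, 12.2] 0.59 dish top [225.8, 192.2, 21.3, 26.5] 0.71 top [443.4   6. ] [ 0. -0.] scene [437.6   4.5] [0. 0.] both [441.3   5.5] [ 0.2  0.8 -0.1  1.1] 
weight scene [116.7, 196.6, 18.5, 22.4] 0.79 weight top [360.1, 142.8, 16.6, 15.6] 0.61 top [ 602.8 -348.2] [-0. -0.] scene [ 602.9 -349. ] [-0.  0.] both [ 602.9 -348.6] [ 0.1 -0.   0.1  0. ]
```

View pics/c1.png

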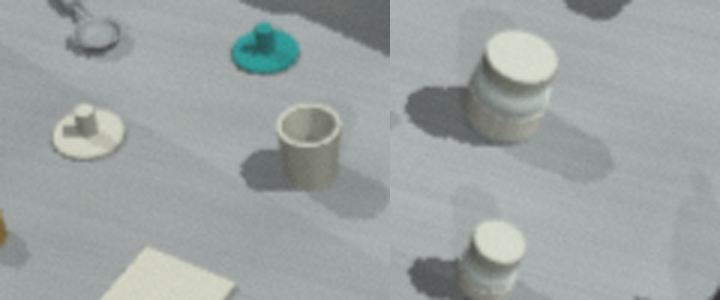

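The crop confirms it: the white knobbed cover is at crop (88,130), with the turquoise look-alike at (265,48). The wide jar is at crop (510,85), with the small one at (495,255). The row's midpoint is (631.1, −55.4). I'll start with the jar.

```bash
python3 -m jog '0 0 0 2 -1.6 0 1;0 0 0 4 -3.2 0 1;0 0 0 6 -4.8 0 1;0 0 0 8 -6.4 0 1;0 0 0 9.84 -7.93 0 1'; python3 -m jog '0 0 0 0 0 0 1;0 0 0 0 0 0 1;0 0 0 0 0 0 1'
```

```text
time_s: 1.72
ee_pos: [453.2, 338.6, 185.1]
ee_rot: [180.0, 0.0, 158.8]
force: [-0.2, -0.1, -0.1]
gripper_width: 91.1
time_s: 2.1
ee_pos: [450.6, 340.9, 184.9]
ee_rot: [180.0, -0.0, 158.9]
force: [-0.2, 1.3, 0.5]
gripper_width: 91.0
```

```bash
python3 -m jog '0 0 0 .15 -.13 -1.5 1;0 0 0 .15 -.13 -3.2 1;0 0 0 .15 -.13 -4.9 1;0 0 0 .15 -.13 -6.2 1;0 0 0 .15 -.13 -6.84 1'; python3 -m jog '0 0 0 0 0 0 1;0 0 0 0 0 0 .5;0 0 0 0 0 0 .5;0 0 0 0 0 0 .5;0 0 0 0 0 0 .5' 25;  python3 -m jog '0 0 0 0 0 0 .5;0 0 0 0 0 0 .5;0 0 0 0 0 0 .5'
```

```text
time_s: 2.72
ee_pos: [453.6, 337.1, 12.3]
ee_rot: [-179.9, -0.1, 158.9]
force: [-0.4, 0.8, -0.4]
gripper_width: 91.2
time_s: 3.35
ee_pos: [455.9, 337.1, 14.5]
ee_rot: [179.9, 0.0, 158.7]
force: [0.8, 0.8, 1.2]
gripper_width: 56.5
time_s: 3.72
ee_pos: [455.9, 337.0, 14.4]
ee_rot: [179.9, 0.0, 158.7]
force: [-0.2, 0.9, 5.3]
gripper_width: 56.5
```

```bash
python3 - <<'E'
from h import *
a=grab_frame("scene")[:,:,::-1]; b=grab_frame("top")[:,:,::-1]
cv2.imwrite("pics/c2.png",np.hstack([cv2.resize(a[150:290,340:500],(450,394),interpolation=2),cv2.resize(b[130:250,50:160],(350,394),interpolation=2)]))
print(env.state()["gripper_width"])
E
```

```text
56.58654199111605
```

View pics/c2.png

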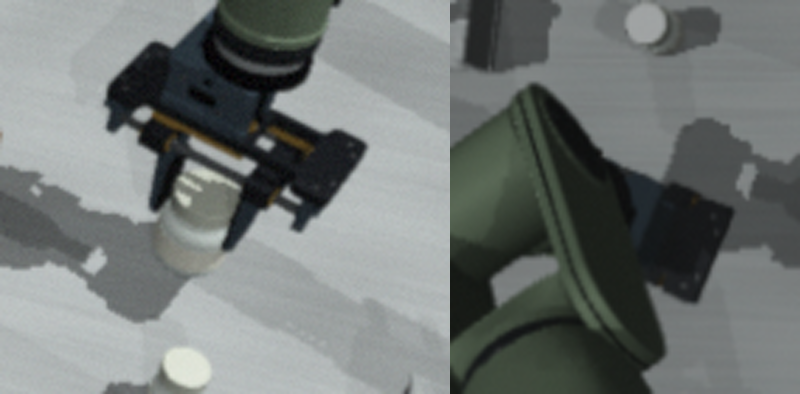

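```bash
python3 - <<'E'
from h import *
d=np.array([.362,.932]);c=np.array([455.9,337])
for s in(-1,1):
  for z in(0,14,33,50,75):
    p=proj("scene",[[*(c+s*30*d),z]])[0]; print(s,z,((p-[340,150])*450/160).round())
for z in (0,75): print(((proj("scene",[[454.3,337.6,z]])[0]-[340,150])*450/160).round())
print(env.state())
E
```

```text
-1 0 [154. 233.]
-1 14 [157. 222.]
-1 33 [162. 208.]
-1 50 [166. 194.]
-1 75 [173. 174.]
1 0 [218. 270.]
1 14 [222. 259.]
1 33 [228. 245.]
1 50 [233. 231.]
1 75 [241. 211.]
[186. 250.]
[207. 191.]
{'time_s': 3.825, 'qpos': array([ 3.53070229e+01,  2.66690760e+01,  1.03836814e+02,  1.29336129e-02,
        4.94163065e+01, -3.34519616e+01]), 'qvel': array([ 0.0956075 , -0.02300465, -0.0161287 , -0.09490699, -0.01691935,
       -0.00804195]), 'effort': array([-4.95422222e-01, -4.05375409e+01, -1.59937388e+01, -2.06228332e-01,
        2.29990454e-01, -7.10867287e-03]), 'ee_pos': array([455.87238672, 337.02815087,  14.36598832]), 'ee_rot': array([1.79929665e+02, 3.46827113e-02, 1.58750556e+02]), 'force': array([-0.29937736,  0.41590308,  5.6865524 ]), 'torque': array([ 0.20745366, -0.00149857, -0.02571349]), 'gripper_width': 56.58654199111605}
```

The crop shows the jar gripped at its shoulder: fingertips at (160,207) and (232,246), which is about z≈33 with the TCP at 14. So opened fingertips retract about 18 mm. I'll release, go 12 mm lower and regrip on the straight body.

```bash
python3 -m jog '0 0 0 0 0 0 1;0 0 0 0 0 0 1;0 0 0 0 0 0 1;0 0 0 0 0 -.25 1;0 0 0 0 0 -.49 1'; python3 -m jog '0 0 0 0 0 0 1;0 0 0 0 0 0 .5;0 0 0 0 0 0 .5;0 0 0 0 0 0 .5;0 0 0 0 0 0 .5' 25;  python3 -m jog '0 0 0 0 0 0 .5;0 0 0 0 0 0 .5;0 0 0 0 0 0 .5'
```

```text
time_s: 4.45
ee_pos: [455.3, 336.5, 1.0]
ee_rot: [-180.0, -0.0, 158.8]
force: [-0.3, 0.4, 1.0]
gripper_width: 91.5
time_s: 5.08
ee_pos: [455.6, 336.8, 1.8]
ee_rot: [180.0, 0.0, 158.8]
force: [0.3, -0.1, 0.1]
gripper_width: 59.1
time_s: 5.45
ee_pos: [455.6, 336.9, 1.8]
ee_rot: [180.0, 0.0, 158.8]
force: [0.5, 1.6, 1.8]
gripper_width: 58.9
```

```bash
python3 -m jog '0 0 0 0 0 .5 .5;0 0 0 0 0 1.5 .5;0 0 0 0 0 3 .5;0 0 0 0 0 4.7 .5;0 0 0 0 0 6 .5'; python3 -m jog '0 0 0 .2 -.6 0 .5;0 0 0 .6 -1.8 0 .5;0 0 0 1.2 -3.7 0 .5;0 0 0 1.8 -5.7 0 .5;0 0 0 2.4 -7.7 0 .5'; python3 -m jog '0 0 0 .6 -2 0 .5;0 0 0 1.2 -4 0 .5;0 0 0 1.8 -6 0 .5;0 0 0 2.4 -8 0 .5;0 0 0 3 -9.8 0 .5';python3 -m jog '0 0 0 .5 -1.5 0 .5;0 0 0 .9 -2.6 0 .5;0 0 0 1.07 -2.98 0 .5;0 0 0 1.07 -2.98 0 .5;0 0 0 1.07 -2.98 0 .5'; python3 -m jog '0 0 0 0 0 0 .5;0 0 0 0 0 0 .5;0 0 0 0 0 0 .5'
```

```text
time_s: 6.08
ee_pos: [455.4, 336.4, 153.7]
ee_rot: [180.0, 0.0, 158.8]
force: [-1.2, 0.7, -3.0]
gripper_width: 58.7
time_s: 6.7
ee_pos: [514.1, 141.1, 149.4]
ee_rot: [-179.8, -0.2, 158.8]
force: [1.5, 0.7, -2.6]
gripper_width: 58.9
time_s: 7.32
ee_pos: [588.6, -103.6, 149.2]
ee_rot: [-179.9, -0.3, 158.7]
force: [1.2, 0.1, -2.1]
gripper_width: 58.7
time_s: 7.95
ee_pos: [616.4, -174.2, 151.1]
ee_rot: [180.0, -0.1, 158.8]
force: [-0.0, -0.8, -3.8]
gripper_width: 58.7
time_s: 8.32
ee_pos: [617.2, -175.0, 151.8]
ee_rot: [180.0, 0.0, 158.8]
force: [0.4, 0.1, -2.7]
gripper_width: 58.8
```

```bash
python3 -m jog '0 0 0 0 0 -1 .5;0 0 0 0 0 -2.6 .5;0 0 0 0 0 -4.2 .5;0 0 0 0 0 -5.2 .5;0 0 0 0 0 -5.65 .5'; python3 -m jog '0 0 0 0 0 -.05 .5;0 0 0 0 0 -.08 .5;0 0 0 0 0 -.09 .5;0 0 0 0 0 -.09 .5'
```

```text
time_s: 8.95
ee_pos: [616.4, -175.0, 8.8]
ee_rot: [-180.0, -0.1, 158.8]
force: [-1.0, -1.3, -2.5]
gripper_width: 59.2
time_s: 9.45
ee_pos: [617.6, -175.5, 8.9]
ee_rot: [180.0, 0.1, 158.8]
force: [1.0, 0.5, -2.9]
gripper_width: 58.9
```

```bash
python3 -m jog '0 0 0 0 .02 -.03 .5;0 0 0 0 .02 -.06 .5;0 0 0 0 .02 -.06 .5'; python3 -m jog '0 0 0 0 0 0 1;0 0 0 0 0 0 1;0 0 0 0 0 0 1;0 0 0 0 0 0 1;0 0 0 0 0 1 1';python3 -m jog '0 0 0 0 0 2 1;0 0 0 0 0 4 1;0 0 0 0 0 4.5 1;0 0 0 0 0 4.5 1'; python3 - <<'E'
from h import *
a=grab_frame("scene")
for n in ["jar_mid","tile"]:
    for d in spotter.trace(n,"scene"):
        x,r=loc(n,{"scene":d["region"]},["scene"],6 if n!="tile" else 0); print(n,d["box"],d["conf"],x.round(1))
cv2.imwrite("pics/c3.png",cv2.resize(a[100:300,100:350,::-1],(750,600),interpolation=2))
E
```

```text
time_s: 9.82
ee_pos: [617.5, -175.0, 7.8]
ee_rot: [180.0, 0.1, 158.8]
force: [-2.1, 1.3, 5.6]
gripper_width: 59.0
time_s: 10.45
ee_pos: [615.5, -174.3, 29.8]
ee_rot: [-180.0, -0.3, 158.8]
force: [0.1, 0.1, 0.8]
gripper_width: 91.3
time_s: 10.95
ee_pos: [617.3, -174.9, 144.5]
ee_rot: [180.0, 0.1, 158.8]
force: [-1.0, 0.4, -0.1]
gripper_width: 91.0
jar_mid [165.9, 199.1, 28.0, 41.7] 0.67 [ 615.6 -175.5]
jar_mid [267.8, 190.6, 22.1, 15.2] 0.64 [468.2  15.6]
tile [157.0, 220.8, 46.0, 26.1] 0.9 [ 623.8 -170.8]
```

View pics/c3.png

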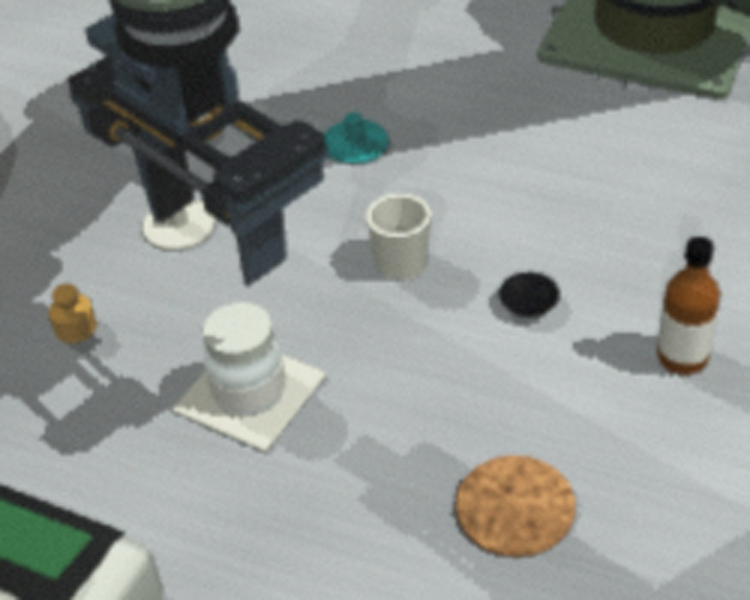

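Picture: jar at (243,358), standing central on the tile. The estimate is (615.6, −175.5) against a centre of (615.9, −174.5). Next is the crucible.

```bash
python3 -m jog '0 0 0 -1.2 .4 0 1;0 0 0 -3.1 1 0 1;0 0 0 -5.1 1.6 0 1;0 0 0 -6.7 2.1 0 1;0 0 0 -7.31 2.3 0 1'; python3 -m jog '0 0 0 0 0 -1.2 1;0 0 0 0 0 -3 1;0 0 0 0 0 -4.6 1;0 0 0 0 0 -5.5 1;0 0 0 0 0 -5.7 1'; python3 -m jog '0 0 0 0 0 0 1;0 0 0 0 0 0 1;0 0 0 0 0 0 1'
```

```text
time_s: 11.72
ee_pos: [431.6, -116.5, 142.9]
ee_rot: [-180.0, -0.2, 158.8]
force: [0.7, 0.5, 0.1]
gripper_width: 91.2
time_s: 12.35
ee_pos: [433.8, -117.2, -0.3]
ee_rot: [-180.0, -0.2, 158.8]
force: [0.1, 0.3, 0.1]
gripper_width: 91.1
time_s: 12.72
ee_pos: [435.2, -117.6, 2.4]
ee_rot: [180.0, 0.1, 158.8]
force: [0.1, -0.9, -0.6]
gripper_width: 91.0
```

```bash
python3 -m jog '0 0 0 0 0 0 .42;0 0 0 0 0 0 .42;0 0 0 0 0 0 .42;0 0 0 0 0 0 .42;0 0 0 0 0 0 .42' 15;  python3 -m jog '0 0 0 0 0 0 .42;0 0 0 0 0 0 .42;0 0 0 0 0 .2 .42;0 0 0 0 0 .6 .42;0 0 0 0 0 1.2 .42'; python3 -m jog '0 0 0 0 0 .5 .42;0 0 0 0 0 .8 .42;0 0 0 0 0 .8 .42;0 0 0 0 0 .8 .42'
```

```text
time_s: 13.35
ee_pos: [434.5, -117.3, 1.7]
ee_rot: [180.0, -0.0, 158.8]
force: [0.6, 0.5, 1.1]
gripper_width: 55.4
time_s: 13.98
ee_pos: [434.2, -117.3, 32.2]
ee_rot: [-180.0, -0.0, 158.8]
force: [0.9, -0.8, -1.0]
gripper_width: 55.4
time_s: 14.48
ee_pos: [434.1, -117.2, 51.3]
ee_rot: [180.0, -0.0, 158.8]
force: [-0.9, 0.0, -1.6]
gripper_width: 55.1
```

```bash
python3 - <<'E'
from h import *
a=grab_frame("scene"); print(env.state()["ee_pos"])
cv2.imwrite("pics/c4.png",cv2.resize(a[90:215,170:290,::-1],None,fx=4,fy=4,interpolation=2))
E
```

```text
[ 434.04422391 -117.24611947   51.21468358]
```

View pics/c4.png

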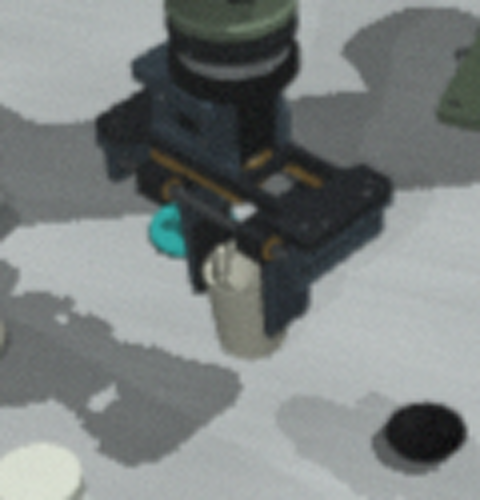

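Picture: crucible held upright at (245,310), fingers near the rim, foot clear of the bench. Moving it to the midpoint.

```bash
python3 -m jog '0 0 0 .7 .2 0 .42;0 0 0 2.2 .7 0 .42;0 0 0 4 1.3 0 .42;0 0 0 5.8 1.8 0 .42;0 0 0 7.2 2.2 0 .42'; python3 -m jog '0 0 0 .5 .2 0 .42;0 0 0 .68 .27 0 .42;0 0 0 .68 .27 0 .42;0 0 0 .68 .27 0 .42;0 0 0 .68 .27 0 .42'; python3 -m jog '0 0 0 0 0 -.5 .42;0 0 0 0 0 -1.1 .42;0 0 0 0 0 -1.6 .42;0 0 0 0 0 -1.85 .42;0 0 0 0 0 -1.85 .42';python3 -m jog '0 0 0 0 0 -.04 .42;0 0 0 0 0 -.08 .42;0 0 0 0 0 -.1 .42;0 0 0 0 0 -.1 .42'
```

```text
time_s: 15.15
ee_pos: [617.5, -61.1, 51.0]
ee_rot: [180.0, 0.0, 158.8]
force: [0.0, -1.0, -0.9]
gripper_width: 55.2
time_s: 15.78
ee_pos: [630.8, -55.9, 51.9]
ee_rot: [180.0, -0.0, 158.7]
force: [-1.6, 0.1, -0.1]
gripper_width: 55.1
time_s: 16.4
ee_pos: [631.1, -55.6, 4.6]
ee_rot: [-180.0, -0.1, 158.8]
force: [-0.3, 0.9, -1.4]
gripper_width: 55.0
time_s: 16.9
ee_pos: [631.5, -55.6, 3.1]
ee_rot: [180.0, 0.0, 158.8]
force: [-0.4, -0.2, -1.1]
gripper_width: 55.3
```

```bash
python3 -m jog '0 0 0 0 0 -.03 .42;0 0 0 0 0 -.06 .42;0 0 0 0 0 -.06 .42'; python3 -m jog '0 0 0 0 0 0 .6;0 0 0 0 0 0 .8;0 0 0 0 0 0 .9;0 0 0 0 0 0 .9;0 0 0 0 0 1 .9';python3 -m jog '0 0 0 0 0 2 .9;0 0 0 0 0 4 .9;0 0 0 0 0 5.5 .9;0 0 0 0 0 5.5 .9'; python3 - <<'E'
from h import *
a=grab_frame("scene")
for n in ["crucible_mid","jar_mid","bottle_mid"]:
    for d in spotter.trace(n,"scene")[:2]:
        x,r=loc(n,{"scene":d["region"]},["scene"],6 if n=="jar_mid" else 0); print(n,d["box"],d["conf"],x.round(1))
cv2.imwrite("pics/c5.png",cv2.resize(a[80:300,130:370,::-1],(655,600),interpolation=2))
E
```

```text
time_s: 17.27
ee_pos: [631.5, -55.6, 1.7]
ee_rot: [180.0, 0.0, 158.8]
force: [-0.6, 0.6, 1.2]
gripper_width: 55.6
time_s: 17.9
ee_pos: [629.7, -55.4, 24.6]
ee_rot: [-179.9, -0.3, 158.8]
force: [-0.4, 1.1, 0.3]
gripper_width: 81.9
time_s: 18.4
ee_pos: [633.6, -55.8, 167.6]
ee_rot: [179.9, 0.4, 158.8]
force: [0.5, 0.0, -0.4]
gripper_width: 82.1
crucible_mid [211.8, 221.1, 21.8, 37.6] 0.85 [632.  -55.8]
jar_mid [168.8, 200.4, 26.5, 38.3] 0.87 [ 615.3 -175. ]
bottle_mid [318.2, 178.7, 22.9, 44.3] 0.56 [460.  145.8]
bottle_mid [394.8, 274.4, 24.4, 27.9] 0.4 [637.2 340.3]
```

View pics/c5.png

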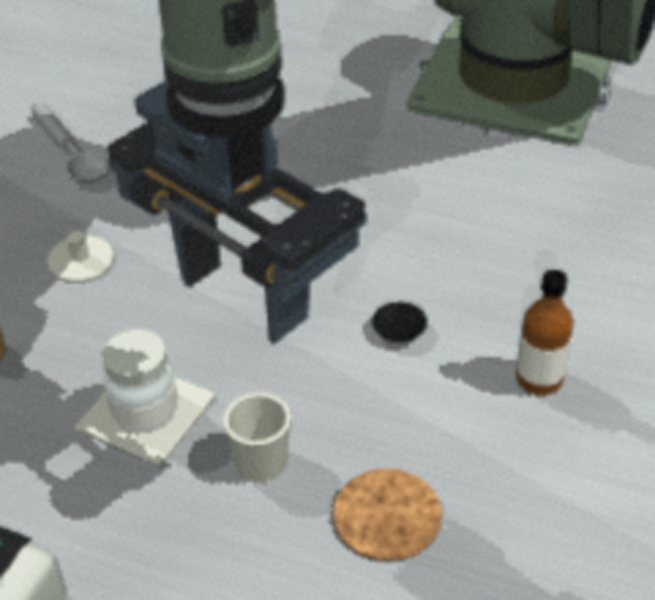

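Picture: crucible at (258,435), upright between the jar (140,375) and the mat (387,513). The estimate is (632.0, −55.8), within 1 mm of the midpoint. Before gripping the bottle I'll work out where the fingertips really are relative to the TCP.

```bash
python3 - <<'E'
from h import *
c=env.state()["ee_pos"]; print(c, env.state()["gripper_width"])
d=np.array([.362,.932]);e=np.array([.932,-.362]); sc=655/240
for s in(-1,1):
 for w in(41,54):
  for h in (-16,16):
   for dz in(0,20): print(s,w,h,dz,((proj("scene",[[*(c[:2]+s*w*d+h*e),c[2]+dz]])[0]-[130,80])*sc).round())
print("body79",[((proj("scene",[[*(c[:2]+s*54*d+16*e),c[2]+79]])[0]-[130,80])*sc).round() for s in(-1,1)])
E
```

```text
[630.34588603 -55.45502979 161.98148292] 81.91542130871036
-1 41 -16 0 [227. 295.]
-1 41 -16 20 [225. 277.]
-1 41 16 0 [197. 317.]
-1 41 16 20 [195. 299.]
-1 54 -16 0 [215. 288.]
-1 54 -16 20 [213. 269.]
-1 54 16 0 [186. 309.]
-1 54 16 20 [183. 291.]
1 41 -16 0 [302. 345.]
1 41 -16 20 [301. 327.]
1 41 16 0 [273. 369.]
1 41 16 20 [271. 351.]
1 54 -16 0 [315. 354.]
1 54 -16 20 [314. 336.]
1 54 16 0 [285. 378.]
1 54 16 20 [284. 360.]
body79 [array([175., 234.]), array([280., 302.])]
```

```bash
python3 -m jog '0 0 0 -1 1.2 0 .9;0 0 0 -2.4 2.8 0 .9;0 0 0 -3.9 4.6 0 .9;0 0 0 -5.4 6.3 0 .9;0 0 0 -6.4 7.5 0 .9'; python3 -m jog '0 0 0 -.48 .56 0 .9;0 0 0 -.48 .56 0 .9;0 0 0 -.48 .56 -1 .9;0 0 0 -.48 .56 -2.4 .9;0 0 0 -.48 .56 -2.9 .9'; python3 -m jog '0 0 0 0 0 0 .7;0 0 0 0 0 0 .6;0 0 0 0 0 0 .6;0 0 0 0 0 0 .6'; python3 - <<'E'
from h import *
a=grab_frame("scene")
cv2.imwrite("pics/c6.png",cv2.resize(a[90:240,260:400,::-1],None,fx=4,fy=4,interpolation=2))
E
```

```text
time_s: 19.23
ee_pos: [468.7, 133.0, 162.4]
ee_rot: [-179.9, -0.2, 158.8]
force: [-0.5, 0.7, 0.3]
gripper_width: 82.2
time_s: 19.85
ee_pos: [459.2, 144.5, 89.3]
ee_rot: [-179.9, -0.1, 158.7]
force: [0.3, 0.2, 0.9]
gripper_width: 82.3
time_s: 20.35
ee_pos: [459.9, 146.0, 92.1]
ee_rot: [179.9, 0.1, 158.8]
force: [-0.4, -2.0, 0.4]
gripper_width: 54.6
```

View pics/c6.png

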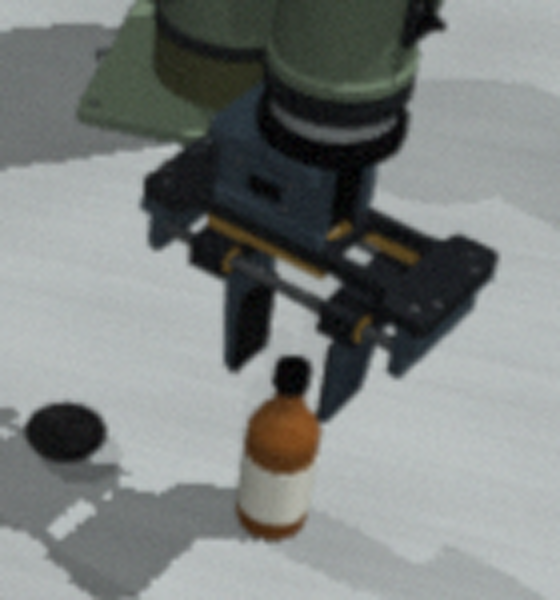

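```bash
python3 - <<'E'
from h import *
c=env.state()["ee_pos"]; w=env.state()["gripper_width"]/2; print(c,w)
d=np.array([.362,.932]);e=np.array([.932,-.362])
for s in(-1,1):
  for dz in(0,10,20,30): print(s,dz,[((proj("scene",[[*(c[:2]+s*ww*d+h*e),c[2]+dz]])[0]-[260,90])*4).round().tolist() for ww,h in((w,16),(w,-16),(w+13,16))])
E
```

```text
[459.77193515 145.99007137  91.93426595] 27.4191451565859
-1 0 [[231.0, 408.0], [263.0, 379.0], [213.0, 398.0]]
-1 10 [[232.0, 396.0], [264.0, 367.0], [214.0, 386.0]]
-1 20 [[234.0, 384.0], [266.0, 355.0], [216.0, 373.0]]
-1 30 [[235.0, 371.0], [268.0, 343.0], [217.0, 361.0]]
1 0 [[309.0, 452.0], [340.0, 422.0], [328.0, 463.0]]
1 10 [[311.0, 440.0], [342.0, 410.0], [330.0, 451.0]]
1 20 [[313.0, 428.0], [344.0, 398.0], [332.0, 439.0]]
1 30 [[315.0, 416.0], [347.0, 386.0], [334.0, 427.0]]
```

Picture: the fingers straddle the bottle, tips at (240,370) and (320,418). Their projection puts them about 28 mm above the reported TCP, and the body is shifted likewise. So I'll treat true tip z as TCP+28 and grip the bottle body with the TCP at about 30 (tips ~58, body ~137, above the cap), watching the force.

```bash
python3 -m jog '0 0 0 0 0 0 .8;0 0 0 0 0 0 .8;0 0 0 0 0 -.4 .8;0 0 0 0 0 -1 .8;0 0 0 0 0 -1.5 .8'; python3 -m jog '0 0 0 0 0 -.3 .8;0 0 0 0 0 -.6 .8;0 0 0 0 0 -.85 .8;0 0 0 0 0 -.95 .8;0 0 0 0 0 -.95 .8'; python3 - <<'E'
from h import *
a=grab_frame("scene")
cv2.imwrite("pics/c7.png",cv2.resize(a[100:240,260:400,::-1],None,fx=4,fy=4,interpolation=2))
E
```

```text
time_s: 21.02
ee_pos: [459.0, 145.8, 52.8]
ee_rot: [-180.0, -0.0, 158.8]
force: [0.5, 0.1, 0.8]
gripper_width: 73.2
time_s: 21.65
ee_pos: [459.5, 145.9, 30.1]
ee_rot: [180.0, 0.0, 158.8]
force: [0.2, 0.5, 0.7]
gripper_width: 73.1
```

View pics/c7.png

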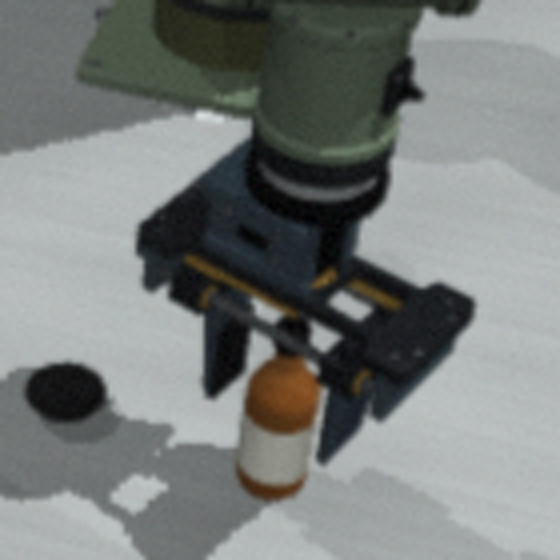

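Picture: the bottle is centred between the fingers, its cap (293,335) free of the body, tips (212,395) and (325,460) beside its straight part. Gripping.

```bash
python3 -m jog '0 0 0 0 0 0 .35;0 0 0 0 0 0 .35;0 0 0 0 0 0 .35;0 0 0 0 0 0 .35;0 0 0 0 0 0 .35' 20;  python3 -m jog '0 0 0 0 0 0 .35;0 0 0 0 0 0 .35;0 0 0 0 0 .3 .35;0 0 0 0 0 .9 .35;0 0 0 0 0 1.6 .35'; python3 -m jog '0 0 0 0 0 0 .35;0 0 0 0 0 0 .35;0 0 0 0 0 0 .35'
```

```text
time_s: 22.32
ee_pos: [459.5, 145.9, 30.2]
ee_rot: [180.0, 0.0, 158.8]
force: [0.1, -1.0, 0.5]
gripper_width: 43.2
time_s: 22.95
ee_pos: [459.1, 145.9, 70.5]
ee_rot: [-180.0, -0.1, 158.8]
force: [1.3, -0.1, -2.4]
gripper_width: 43.3
time_s: 23.32
ee_pos: [458.8, 145.7, 69.4]
ee_rot: [-179.9, -0.1, 158.8]
force: [-0.6, 0.7, -1.7]
gripper_width: 43.0
```

```bash
python3 -m jog '0 0 0 .6 -.3 0 .35;0 0 0 2 -.9 0 .35;0 0 0 3.7 -1.6 0 .35;0 0 0 5.4 -2.4 0 .35;0 0 0 6.8 -3 0 .35'; python3 -m jog '0 0 0 .5 -.2 0 .35;0 0 0 .7 -.28 0 .35;0 0 0 .7 -.28 0 .35;0 0 0 .7 -.28 0 .35;0 0 0 .7 -.28 0 .35'; python3 -m jog '0 0 0 0 0 -.3 .35;0 0 0 0 0 -.8 .35;0 0 0 0 0 -1.15 .35;0 0 0 0 0 -1.25 .35;0 0 0 0 0 -1.25 .35';python3 -m jog '0 0 0 0 0 0 .35;0 0 0 0 0 0 .35'
```

```text
time_s: 23.95
ee_pos: [632.0, 69.2, 69.5]
ee_rot: [180.0, 0.0, 158.7]
force: [-0.1, -0.2, -2.2]
gripper_width: 43.0
time_s: 24.58
ee_pos: [646.3, 64.4, 70.4]
ee_rot: [180.0, -0.0, 158.8]
force: [0.2, -0.6, -2.0]
gripper_width: 43.1
time_s: 25.2
ee_pos: [646.9, 63.8, 38.5]
ee_rot: [-180.0, -0.0, 158.8]
force: [-0.8, 0.1, -1.1]
gripper_width: 43.4
time_s: 25.45
ee_pos: [647.2, 63.9, 39.3]
ee_rot: [180.0, 0.0, 158.8]
force: [0.1, -0.7, -2.3]
gripper_width: 43.0
```

```bash
python3 -m jog '0 0 0 -.02 0 -.05 .35;0 0 0 -.02 0 -.1 .35;0 0 0 -.02 0 -.12 .35;0 0 0 -.02 0 -.12 .35;0 0 0 -.02 0 -.12 .35'
```

```text
time_s: 26.08
ee_pos: [646.6, 63.8, 36.2]
ee_rot: [180.0, 0.0, 158.8]
force: [-0.9, 0.1, 1.6]
gripper_width: 43.1
```

```bash
python3 -m jog '0 0 0 0 0 0 .55;0 0 0 0 0 0 .75;0 0 0 0 0 0 .75;0 0 0 0 0 0 .75;0 0 0 0 0 .8 .75'; python3 -m jog '0 0 0 0 0 1.5 .75;0 0 0 0 0 3.5 .75;0 0 0 0 0 5.2 .75;0 0 0 0 0 5.2 .75;0 0 0 0 0 5.2 .75'; python3 -m jog '0 0 0 -1.5 -1 0 .75;0 0 0 -3.5 -1.5 0 .75;0 0 0 -5 -2 0 .75;0 0 0 -6 -2 0 .75;0 0 0 -6 -2 0 .75'; python3 - <<'E'
from h import *
f={c:grab_frame(c) for c in("scene","top")}
for n in ["crucible_mid","jar_mid","bottle_mid","cover_mid"]:
  for c in f:
    for d in spotter.trace(n,c)[:2]:
        x,r=loc(n,{c:d["region"]},[c],6 if n in("jar_mid","bottle_mid") else 0); print(n,c,d["box"],round(d["conf"],2),x.round(1))
print(env.state()["ee_pos"])
E
```

```text
time_s: 26.7
ee_pos: [645.0, 63.8, 54.4]
ee_rot: [-179.9, -0.2, 158.8]
force: [-0.5, -0.1, 0.0]
gripper_width: 68.2
time_s: 27.32
ee_pos: [645.9, 63.8, 185.1]
ee_rot: [-180.0, -0.1, 158.8]
force: [0.4, 1.0, -0.1]
gripper_width: 68.4
time_s: 27.95
ee_pos: [494.2, 13.8, 184.7]
ee_rot: [-179.9, -0.2, 158.7]
force: [-0.1, 0.1, 0.4]
gripper_width: 68.3
crucible_mid scene [213.0, 224.0, 25.2, 34.2] 0.87 [631.3 -55.8]
crucible_mid top [254.7, 123.9, 21.4, 22.1] 0.71 [632.2 -58.2]
jar_mid scene [165.2, 198.8, 28.6, 40.9] 0.75 [ 614.8 -176.2]
jar_mid top [298.7, 130.0, 21.3, 17.5] 0.79 [ 617.9 -175.5]
jar_mid top [373.4, 238.3, 49.7, 41.0] 0.45 [ 312.3 -416.9]
bottle_mid top [209.4, 117.8, 18.0, 16.4] 0.63 [644.4  62.8]
cover_mid scene [208.6, 138.6, 18.9, 18.7] 0.74 [ 293.7 -224.6]
cover_mid scene [149.4, 164.5, 22.0, 21.0] 0.52 [ 459.1 -326.1]
cover_mid top [311.6, 250.7, 23.6, 19.4] 0.72 [ 294.5 -226.2]
cover_mid top [349.4, 189.8, 22.9, 23.0] 0.66 [ 460.  -330.2]
[496.75116724  13.95011483 185.63860232]
```

The three stand in place and are free: jar ≈(616,−175.5), crucible ≈(631.6,−56), bottle ≈(645.5,63.3). Next is the white cover at ≈(459.5,−329.6). I'll narrow the fingers above it and look before going down.

```bash
python3 -m jog '0 0 0 -.1 -1.2 0 .4;0 0 0 -.3 -3.2 0 .4;0 0 0 -.5 -5.4 0 .4;0 0 0 -.8 -7.6 0 .4;0 0 0 -1 -9.8 0 .4'; python3 -m jog '0 0 0 -.2 -2 0 .4;0 0 0 -.42 -3.5 0 .4;0 0 0 -.42 -3.94 0 .4;0 0 0 -.42 -3.94 0 .4;0 0 0 -.42 -3.94 0 .4'; python3 -m jog '0 0 0 0 0 -1 .4;0 0 0 0 0 -2.8 .4;0 0 0 0 0 -4.6 .4;0 0 0 0 0 -5.8 .4;0 0 0 0 0 -6.2 .4'; python3 -m jog '0 0 0 0 0 0 .4;0 0 0 0 0 0 .4';  python3 - <<'E'
from h import *
f=grab_frame("scene")
cv2.imwrite("pics/c8.png",cv2.resize(f[60:200,90:230,::-1],None,fx=4,fy=4,interpolation=2))
c=env.state()["ee_pos"]; w=env.state()["gripper_width"]/2; print(c,w)
d=np.array([.362,.932]);e=np.array([.932,-.362])
for s in(-1,1):
  for dz in(0,10,20,30): print(s,dz,[((proj("scene",[[*(c[:2]+s*ww*d+h*e),c[2]+dz]])[0]-[90,60])*4).round().tolist() for ww,h in((w,16),(w,-16),(w+13,16))])
E
```

```text
time_s: 29.08
ee_pos: [471.2, -232.9, 186.0]
ee_rot: [180.0, 0.0, 158.8]
force: [0.6, -0.3, 0.0]
gripper_width: 36.4
time_s: 29.7
ee_pos: [461.2, -328.3, 185.9]
ee_rot: [180.0, -0.0, 158.8]
force: [-0.5, -0.0, 0.8]
gripper_width: 36.0
time_s: 30.32
ee_pos: [460.3, -327.6, 29.4]
ee_rot: [179.9, -0.2, 158.8]
force: [-0.4, 1.2, -0.3]
gripper_width: 36.6
time_s: 30.58
ee_pos: [462.1, -330.1, 32.4]
ee_rot: [-180.0, 0.2, 158.8]
force: [0.7, -0.2, 0.4]
gripper_width: 36.3
[ 461.99122726 -330.12183644   32.41886906] 18.20970444885858
-1 0 [[232.0, 428.0], [269.0, 405.0], [220.0, 420.0]]
-1 10 [[229.0, 417.0], [266.0, 394.0], [217.0, 409.0]]
-1 20 [[226.0, 406.0], [264.0, 383.0], [214.0, 398.0]]
-1 30 [[224.0, 395.0], [261.0, 372.0], [212.0, 387.0]]
1 0 [[266.0, 452.0], [303.0, 428.0], [278.0, 461.0]]
1 10 [[263.0, 441.0], [301.0, 417.0], [276.0, 450.0]]
1 20 [[261.0, 430.0], [298.0, 406.0], [273.0, 439.0]]
1 30 [[258.0, 419.0], [296.0, 395.0], [271.0, 427.0]]
```

View pics/c8.png

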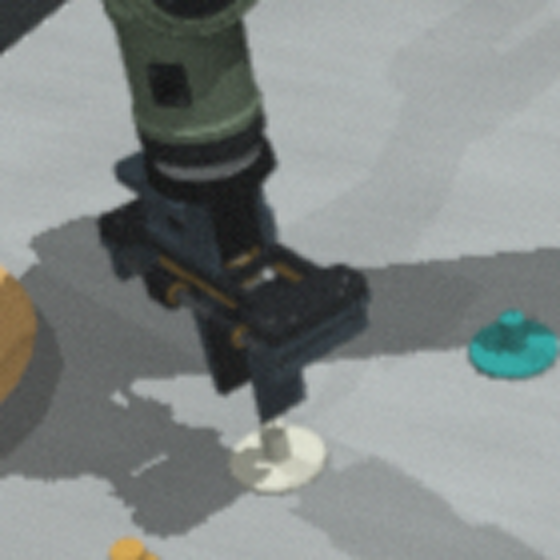

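Picture: the white cover's knob (275,440) is below the fingers; tips at (222,393) and (262,418) again match TCP+29. The turquoise one (512,350) is well away. Descending to tips ≈13 mm, watching the force.

```bash
python3 -m jog '0 0 0 -.09 .01 0 .4;0 0 0 -.09 .01 -.4 .4;0 0 0 -.09 .01 -.8 .4;0 0 0 -.09 .01 -1.1 .4;0 0 0 -.09 .01 -1.3 .4'; python3 -m jog '0 0 0 0 0 -.2 .4;0 0 0 0 0 -.4 .4;0 0 0 0 0 -.55 .4;0 0 0 0 0 -.6 .4;0 0 0 0 0 -.6 .4'; python3 - <<'E'
from h import *
f=grab_frame("scene")
cv2.imwrite("pics/c9.png",cv2.resize(f[100:200,110:210,::-1],None,fx=5,fy=5,interpolation=2))
E
```

```text
time_s: 31.25
ee_pos: [458.4, -329.2, -2.5]
ee_rot: [180.0, -0.1, 158.8]
force: [0.6, -0.3, 1.0]
gripper_width: 36.4
time_s: 31.88
ee_pos: [458.7, -329.4, -16.6]
ee_rot: [180.0, 0.0, 158.8]
force: [-0.6, -0.1, 0.1]
gripper_width: 36.4
```

View pics/c9.png

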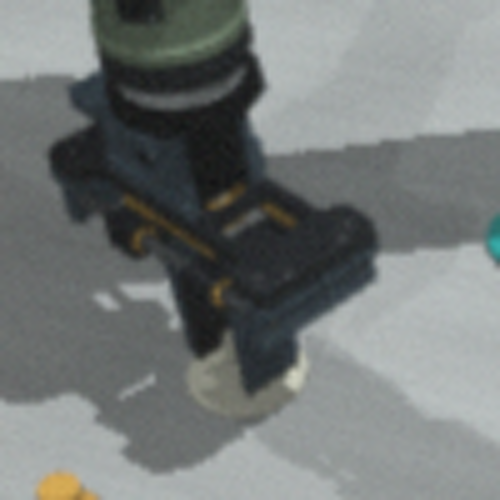

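Picture: both fingers reach down over the disc (245,385) on either side of the knob, with no contact force. Gripping the knob and lifting.

```bash
python3 -m jog '0 0 0 0 0 0 .1;0 0 0 0 0 0 .1;0 0 0 0 0 0 .1;0 0 0 0 0 0 .1;0 0 0 0 0 0 .1' 15;  python3 -m jog '0 0 0 0 0 0 .1;0 0 0 0 0 0 .1;0 0 0 0 0 .4 .1;0 0 0 0 0 1.2 .1;0 0 0 0 0 2.2 .1'; python3 -m jog '0 0 0 0 0 1 .1;0 0 0 0 0 2 .1;0 0 0 0 0 2.6 .1;0 0 0 0 0 2.8 .1;0 0 0 0 0 2.8 .1'; python3 - <<'E'
from h import *
f={c:grab_frame(c) for c in("scene","top")}
print(env.state()["ee_pos"])
cv2.imwrite("pics/c10.png",cv2.resize(f["scene"][60:200,90:230,::-1],None,fx=4,fy=4,interpolation=2))
E
```

```text
time_s: 32.55
ee_pos: [458.8, -329.4, -16.5]
ee_rot: [180.0, 0.0, 158.8]
force: [0.3, -0.1, 1.1]
gripper_width: 17.5
time_s: 33.17
ee_pos: [458.3, -329.1, 38.9]
ee_rot: [180.0, -0.1, 158.8]
force: [0.8, -0.7, 0.1]
gripper_width: 17.6
time_s: 33.8
ee_pos: [458.5, -329.2, 108.1]
ee_rot: [180.0, -0.0, 158.8]
force: [-0.4, -0.8, -1.5]
gripper_width: 17.5
[ 458.15560627 -328.97374339  107.42930602]
```

View pics/c10.png

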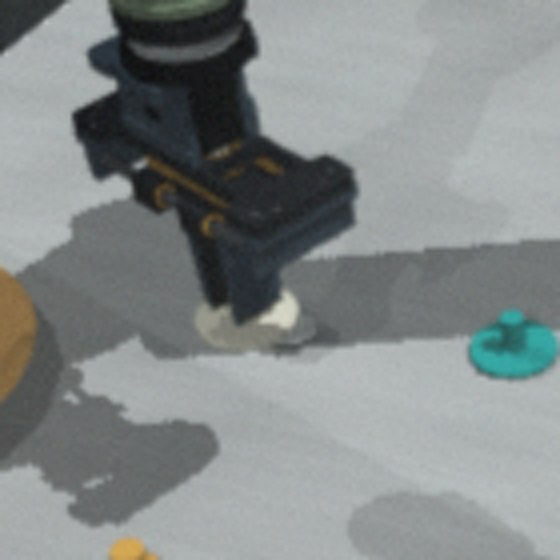

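Picture: cover held level by the knob, disc at (245,322), clear of the bench. Carrying it over the crucible.

```bash
python3 -m jog '0 0 0 .4 .7 0 .1;0 0 0 1.2 2 0 .1;0 0 0 2.2 3.6 0 .1;0 0 0 3.2 5.2 0 .1;0 0 0 4.2 6.8 0 .1'; python3 -m jog '0 0 0 1 1.6 0 .1;0 0 0 1.8 2.9 0 .1;0 0 0 2.4 3.8 0 .1;0 0 0 2.7 4.14 0 .1;0 0 0 2.7 4.14 0 .1'; python3 -m jog '0 0 0 0 0 -.3 .1;0 0 0 0 0 -1 .1;0 0 0 0 0 -1.6 .1;0 0 0 0 0 -2 .1;0 0 0 0 0 -2 .1'; python3 -m jog '0 0 0 0 0 0 .1;0 0 0 0 0 0 .1'; python3 - <<'E'
from h import *
f={c:grab_frame(c) for c in("scene","top")}
c=env.state()["ee_pos"];print(c)
for n in ("cover_mid","crucible_mid"):
    for d in spotter.trace(n,"scene")[:2]: 
        x,r=loc(n,{"scene":d["region"]},["scene"],c[2]+16.5 if n=="cover_mid" else 0);print(n,d["box"],round(d["conf"],2),x.round(1))
cv2.imwrite("pics/c11.png",cv2.resize(f["scene"][150:280,140:280,::-1],None,fx=4,fy=4,interpolation=2))
E
```

```text
time_s: 34.52
ee_pos: [564.4, -156.6, 107.9]
ee_rot: [180.0, -0.1, 158.8]
force: [1.0, -0.2, -1.3]
gripper_width: 17.3
time_s: 35.15
ee_pos: [631.1, -55.1, 107.9]
ee_rot: [-180.0, -0.0, 158.8]
force: [-0.2, -0.6, -0.1]
gripper_width: 17.4
time_s: 35.78
ee_pos: [630.4, -55.9, 57.1]
ee_rot: [-180.0, -0.1, 158.7]
force: [0.7, 0.3, -0.4]
gripper_width: 17.3
time_s: 36.02
ee_pos: [631.7, -55.9, 59.0]
ee_rot: [180.0, 0.1, 158.8]
force: [0.6, -0.6, -0.5]
gripper_width: 17.3
[631.54372081 -55.84714863  58.93727717]
cover_mid [208.2, 223.0, 26.5, 20.0] 0.77 [641.7 -54.6]
cover_mid [261.0, 225.2, 24.2, 47.3] 0.22 [655.   66.9]
crucible_mid [214.2, 237.3, 20.7, 17.8] 0.92 [648.6 -46.9]
crucible_mid [270.9, 190.0, 16.5, 16.8] 0.28 [464.   12.9]
```

View pics/c11.png

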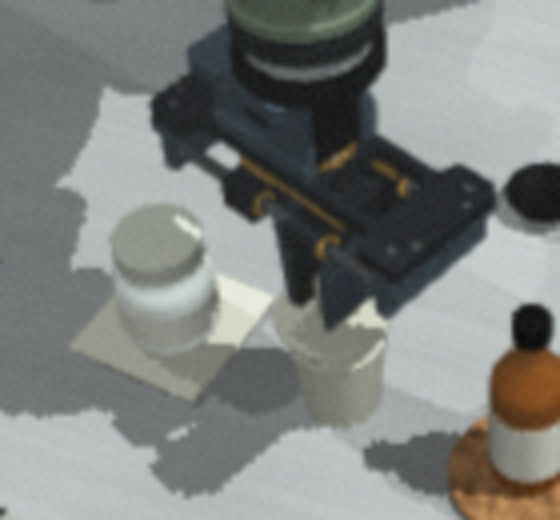

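Picture: the cover disc (330,325) hangs level just above the crucible (342,375), in line with it; jar and bottle stand. The fits here suffer from occlusion, so I trust the tracked TCP. Lowering.

```bash
python3 -m jog '0 0 0 -.01 .01 -.15 .1;0 0 0 -.01 .01 -.3 .1;0 0 0 -.01 .01 -.42 .1;0 0 0 -.01 .01 -.52 .1;0 0 0 -.01 .01 -.56 .1'; python3 -m jog '0 0 0 0 0 -.02 .1;0 0 0 0 0 -.04 .1;0 0 0 0 0 -.04 .1;0 0 0 0 0 -.04 .1'
```

```text
time_s: 36.85
ee_pos: [630.8, -55.6, 44.1]
ee_rot: [180.0, -0.0, 158.8]
force: [0.9, -0.1, -0.8]
gripper_width: 17.3
time_s: 37.35
ee_pos: [631.1, -55.6, 43.8]
ee_rot: [180.0, 0.0, 158.8]
force: [-2.0, 0.9, 4.1]
gripper_width: 17.5
```

Contact (about 4 N) at the expected height. Letting go and withdrawing straight up, then clear.

```bash
python3 -m jog '0 0 0 0 0 0 .2;0 0 0 0 0 0 .3;0 0 0 0 0 0 .4;0 0 0 0 0 0 .4;0 0 0 0 0 .3 .4'; python3 -m jog '0 0 0 0 0 1 .4;0 0 0 0 0 2.5 .4;0 0 0 0 0 4.4 .4;0 0 0 0 0 6 .4;0 0 0 0 0 6 .4'; python3 -m jog '0 0 0 -2 0 0 .4;0 0 0 -4 .5 0 .4;0 0 0 -6 1 0 .4;0 0 0 -8 1.5 0 .4;0 0 0 -9 2 0 .4'; python3 -m jog '0 0 0 -1 0 0 .4;0 0 0 -1 0 0 .4;0 0 0 -1 0 0 .4'; python3 - <<'E'
from h import *
f={c:grab_frame(c) for c in("scene","top")}
z={"jar_mid":6,"bottle_mid":6,"cover_mid":60}
for n in ["tile","corkmat","crucible_mid","cover_mid","jar_mid","bottle_mid","smalljar_mid","dish","weight"]:
  for c in f:
    for d in spotter.trace(n,c)[:2]:
        x,r=loc(n,{c:d["region"]},[c],z.get(n,0)); print(n,c,np.round(d["box"]),round(d["conf"],2),x.round(1))
a=cv2.resize(f["scene"][150:300,130:310,::-1],(540,450),interpolation=2);b=cv2.resize(f["top"][90:165,190:330,::-1],(540,289),interpolation=2)
cv2.imwrite("pics/c12.png",cv2.resize(np.vstack([a,b]),None,fx=.8,fy=.8))
E
```

```text
time_s: 37.98
ee_pos: [630.4, -55.6, 50.5]
ee_rot: [-180.0, -0.1, 158.8]
force: [0.5, 0.0, -0.4]
gripper_width: 36.7
time_s: 38.6
ee_pos: [633.2, -55.9, 205.6]
ee_rot: [179.9, 0.5, 158.8]
force: [0.1, 0.6, -0.1]
gripper_width: 36.5
time_s: 39.22
ee_pos: [402.6, -5.2, 200.0]
ee_rot: [-180.0, -0.1, 158.7]
force: [0.3, -0.5, -0.9]
gripper_width: 36.3
time_s: 39.6
ee_pos: [381.5, -5.7, 200.7]
ee_rot: [180.0, 0.0, 158.7]
force: [0.0, 0.0, 0.3]
gripper_width: 36.5
tile scene [160. 220.  47.  28.] 0.98 [ 621.2 -169.4]
tile scene [393. 273.  24.  27.] 0.71 [594.3 346.6]
tile top [291. 122.  34.  42.] 0.96 [ 616.7 -174.7]
corkmat scene [252. 258.  40.  28.] 0.72 [649.3  64.8]
corkmat scene [269. 191.  20.  14.] 0.34 [433.1   2.6]
corkmat top [202. 116.  31.  32.] 0.62 [645.7  63.4]
crucible_mid scene [140. 118.  32.  30.] 0.59 [ 335.2 -402.9]
crucible_mid scene [214. 243.  22.  11.] 0.47 [654.8 -43.3]
cover_mid scene [207. 220.  34.  28.] 0.88 [631.5 -56.4]
cover_mid scene [208. 140.  24.  15.] 0.78 [ 358.6 -190.1]
cover_mid top [248. 121.  28.  24.] 0.91 [632.2 -56.5]
cover_mid top [310. 252.  24.  20.] 0.76 [ 299.7 -218.1]
jar_mid scene [167. 203.  28.  38.] 0.95 [ 615.7 -175.5]
jar_mid scene [251. 256.  41.  31.] 0.44 [674.5  72.9]
jar_mid top [296. 131.  26.  20.] 0.91 [ 616.8 -176. ]
bottle_mid scene [260. 223.  25.  48.] 0.67 [645.1  63.6]
bottle_mid top [207. 116.  22.  22.] 0.73 [643.6  63.5]
smalljar_mid scene [394. 274.  27.  27.] 0.8 [612.7 344.2]
smalljar_mid top [106. 127.  16.  20.] 0.79 [615.9 345.8]
dish scene [266. 191.  22.  14.] 0.71 [437.9   2.6]
dish top [228. 196.  20.  13.] 0.72 [448.6   4.5]
weight scene [118. 195.  14.  23.] 0.78 [ 603.1 -348.9]
weight top [371. 238.  53.  37.] 0.19 [ 311.8 -422.9]
```

View pics/c12.png

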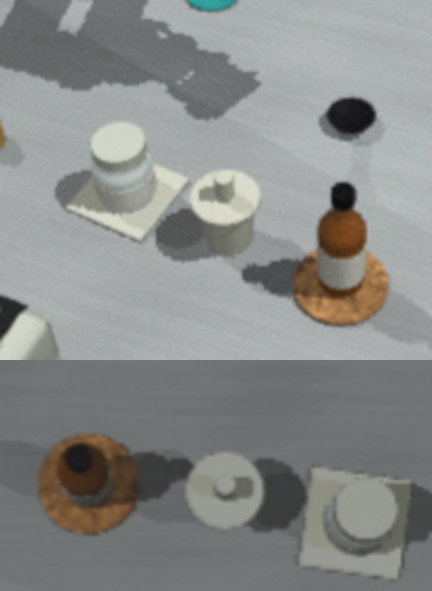

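Final picture: jar (122,165) on the tile, covered crucible (228,205) midway and level, bottle (342,240) on the mat. The top view shows all three in line. Handing in.

```bash
python3 -c "
from workcell import env
print(env.job_done(), env.state()['time_s'])"
```

```text
the job is handed in; nothing more can be done
the job is handed in; nothing more can be done
```

The ash test is set out and handed in at about 40 s of the 112 s. The wide jar is on the tile, the amber bottle on the cork mat, and the crucible midway between them. The white cover went on last, after the other three had been let go.

**Last positions found (mm):**

| Thing | Found | Target |
|---|---|---|
| Wide jar | (616, −175.7) | tile centre (616, −174.5) |
| Bottle | (644.5, 63.5) | mat centre (646, 64) |
| Crucible (before covering) | about (631.6, −55.8) | midpoint (631, −55.4) |
| Cover | (631.8, −56.4) | crucible's axis |

In the last picture the cover lies level and the robot is clear of everything.

**Bystanders:** The small jar, dish and weight were found where they started, to within about 7 mm of camera noise (the dish in the top view was the worst). I never measured the spoon. The arm did not go near it.

**What went wrong or disagreed:**
- **First jar grip:** it caught the shoulder, because the true fingertips sit about 28 mm above the reported tool point. I regripped lower and allowed for that offset from then on.
- **Partly hidden objects:** fits of these were off by up to about 25 mm, for example the crucible under its cover. I did not use them.
- **Crucible in the top view:** an earlier reading was about 2.4 mm off the scene view along the row. I went by the scene view and the tracked tool position.

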